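# Lay a drained digestion tube level in its V-block cradle

### The arm

A 6-joint arm with a two-finger parallel gripper is mounted at the origin on the work surface. World frame = base frame: x ahead of the robot, y to its left, z up, the work surface at z = 0. Lengths are in m, angles in rad, forces in N, time in s.
With the tool pointing down it reaches from about 0.35 to 0.85 m from the base axis. Payload 8.1 kg.
Tool frame: the origin (TCP) lies midway between the tips of the shut fingers; the grasp point (between the pads) lies 19 mm behind it (manip.tcp_to_grasp is the distance from the TCP to the grasp point, in m); z points along the fingers, y is the line along which they close (so a half turn about z gives the same grasp; the last joint's range is limited). The gripper opens to 85 mm and grips with 20 to 120 N. Pads are 22 mm wide; open, the fingers measure 114 mm over their backs; the gripper's body (76 mm by 85 mm) begins 54 mm behind the grasp point. The pads swing forward as they close: fully open they stand 13 mm farther back than shut.
Start: joints at [-1.391, 0.13, 1.488, -0, 1.523, -0.085], TCP at [0.157, -0.579, 0.231] pointing down, gripper open.
Joint ranges: [-2.96, 2.96], [-0.89, 2.26], [0.02, 2.5], [-1.34, 4.48], [0, 2.73], [-2.66, 2.66]. Speed limits (rad/s): [2.39, 2.39, 2.79, 3.14, 3.14, 3.14].

### API

Orientations are given as a unit quaternion [w, x, y, z].
In Python, from bench import manip, optics gives the robot as it stands. The module is installed in compiled form; this text tells all that it offers.
- The arm moves only by the tool carry_out, never from a script. Its argument "increments" is text: rows parted by semicolons, each of 6 numbers parted by spaces: the shift along the tool's x, y, z in m, then the turn, a rotation vector about the tool's x, y, z in degrees. In form: x y z ax ay az; .... A call has 1 to 12 rows; each row shifts and turns the commanded pose from where the row before left it, along the tool's axes as they then stand; what a row does not reach is not made up. A row lasts 1/12 s, in which the tool goes at most 41.7 mm and 7.16 degrees, less where a joint would pass 70% of its speed; a pose out of reach is approached as far as the arm can. A call is refused whole if a number of a shift passes 0.0417 or a number of a turn 7.16, either way. A call with a gripper value outside its range is refused whole. "gripper" is the finger opening in m, from 0 to 0.0854, set as the call begins (left out, the last holds). The fingers move at their own pace and stop on an object; "force" is the grip in N (left out, the last holds). Time passes only in rows, so rows that do not move let the fingers close. It gives the time, the measured TCP pose, the force, the opening and the grip force at its end, in the units of the state.
- manip.get_obs(): the state, without advancing time (a new reading comes with each control period).
- optics.capture(name): name is "side" or "top"; returns a dict with "img" (480x640x3 uint8, red, green, blue), "z_map" (480x640 float32, m along the optical axis (not along the pixel's ray), 0 where there is no reading), "intrinsics" (3x3 intrinsics, pixels), "R" (3x3) and "t" (3): a world point X has camera coordinates R X + t. Camera axes: x right, y down, z forward; pixel columns grow to the right and rows downward; lengths in m; the calibration is good to about 2 mm. A picture is of the moment at which its call begins.
- manip.finish_job(): hands the job in; it is judged then, once.
Trained networks look in a picture, given as the dict that the camera call returned (one of the last four; its "shot" number tells which), for a name from the list of things; names that differ only in an ending like _2 or _b are one class to them, and where a whole thing is asked for, a point or a joint stands for the part that bears it (a point fixed in the world has none). Each returns a list of dicts, best first, with "score" (0 to 1); they miss things now and then, are a little off and sometimes report something else, mostly with a low value. They report only what shows in the picture. A call takes as long as a camera call. They do not tell look-alikes from the thing itself.
- optics.cut_out(picture, target): "region" (480x640 bool, what is visible of it).
- optics.place_of(picture, target): "centre" ([x, y, z] in m, in world coordinates, good to about 4 mm: a listed point, or the origin of a listed thing).
The state is a dict: "t": time; "qpos": joint angles; "qd": joint speeds; "joint_efforts": joint torques, N m; "tcp_pos": TCP position; "orientation": TCP orientation; "ft_force": force on the tool from outside, world axes, zero at the start; "ft_torque": the same for the moment, N m; "width": finger opening in m; "gripper_force": force on a finger pad.
Only numpy, scipy, OpenCV 4.12 (cv2) and the standard library are available. Lean on these libraries where they do the work, as an engineer would, in place of code of your own. Each camera call takes 0.05 s, during which the arm holds its last target. There are 200 camera calls.

### The job

Take the collared metal tube (the one with the thick collar at its mouth) off its slanting drying peg and lay it in the cradle, collar in the wide V-block and slim end in the narrow one, so that it rests level in both notches. Slide it along the notches until its closed end holds the button of the end stop fully in, feeling for the stop, and leave it so; neither drop it nor press hard. Leave the plain tube on its peg and do not disturb the bottle and the dish.

Things in the scene. Friction and masses are not known exactly. Their poses are not given: they have to be found in the camera images.
- tube: Collared tube, bare aluminium, about 0.4 kg, 180 mm long. Origin at the centre of its open mouth, x along its axis to the closed end. Collar 48 mm in diameter over the first 60 mm, then a body 32 mm in diameter to the closed end. Bore 22 mm wide, 125 mm deep. It starts hung mouth down over a peg of the rack (either peg), its axis rising 35 degrees from level away from the board.
- tube_grip (a point): Point on the collared tube's axis, 88 mm from the mouth: a good place to grip (32 mm diameter), near the centre of mass.
- tube_end (a point): Centre of the collared tube's closed end, 180 mm from the mouth.
- plain_tube: The other, plain aluminium tube, 32 mm in diameter throughout and 150 mm long, no collar, hung on the other peg. Origin at the centre of its mouth, x along its axis to the closed end. A bystander.
- rack: Fixed white drying rack 250 mm wide (y), origin at table level under the feet of the pegs. A board leans back to -x, 35 degrees from upright, top edge at x -30, z 140 mm. Two grey pegs, 11 mm in diameter, 100 mm long, start on it at x 0, y +55 and -55, z 100 mm and rise at 35 degrees above level towards +x.
- cradle: Fixed cradle: dark base plate 110 mm wide, 12 mm thick, x -120 to +140 mm; origin at table level. Two grey V-blocks, 90 degree notches along x, tops at z 82 mm: wide one (for the collar) 24 mm thick at x -55, 86 mm wide, mouth 62 mm; narrow one 20 mm thick at x +50, 63 mm wide, mouth 39 mm. A tube properly laid has its axis level at y 0, z 85 mm, closed end towards +x.
- button (a joint): Black spring button, 20 mm in diameter, in the inner face of the cradle's end stop, at the laid tube's axis height: 0 = out (6 mm proud), 0.006 m = fully in, flush with the plate (about 1 N). The stop is an upright steel plate, 44 mm wide, top at z 101 mm, beyond the narrow V-block; its face stands anywhere from 85 to 105 mm along the cradle's x and is not given.
- brown_bottle: Amber glass bottle, 70 mm in diameter, 150 mm tall, origin at the centre of its underside. A bystander.
- dish: White ceramic bowl, 80 mm across, 35 mm tall, origin at the centre of its underside. A bystander.
Things that resemble listed ones, but are neither listed nor needed, are in the scene too. What is shaped like the tube but blue or turquoise is not meant.

How it is judged:
By the outcome, as a careful person would: the job done as asked, in the order asked, and still so for the second after the job is handed in, with the robot touching nothing.
It also fails if it takes over 48 s, if anything falls off the work surface, if the arm or the gripper's body presses on something with over 40 N, if the wrist force passes 120 N, or if a joint passes its speed limit or range.

## Working session

There is one attempt and no reset: what is moved stays moved. The work goes in short steps, Python scripts to look and compute and a tool call to move; the robot and the scene stay as the last step left them, time stands still between calls to the robot, and variables do not carry over. Pictures are saved under pics/ and viewed, at most 10 in all, crops included, and the job is handed in when it is done.

Besides the shell and the picture viewer there is one more tool, called after "Request:" in YAML: its name, and indented under it one key for each argument. carry_out: Moves the arm, as the interface text tells. Its arguments: {"type":"object","properties":{"increments":{"type":"string"},"gripper":{"type":"number"},"force":{"type":"number"}},"required":["increments"]}

```bash
mkdir -p pics; cat > h.py <<'E'
import numpy as np, cv2
from bench import manip, optics
def save(p,n): cv2.imwrite(f'pics/{n}.png',p['img'][:,:,::-1])
def pts(p):
    z=p['z_map']; v,u=np.mgrid[:480,:640]; K=p['intrinsics']
    c=np.stack([(u-K[0,2])/K[0,0]*z,(v-K[1,2])/K[1,1]*z,z],-1)
    return (c-p['t'])@p['R']
E
python3 - <<'E'
from h import *
np.set_printoptions(precision=4,suppress=True)
P={}
for n in('side','top'):
    p=optics.capture(n);save(p,n+'0');P[n]=p
    print(n,'cam',-p['R'].T@p['t'])
    for k in('tube','tube_grip','tube_end','plain_tube','rack','cradle','button','brown_bottle','dish'):
        r=optics.place_of(p,k)
        print(k,[(np.round(d['centre'],3).tolist(),round(d['score'],2)) for d in r[:3]])
cv2.imwrite('pics/both.png',cv2.resize(np.vstack([P['side']['img'],P['top']['img']])[:,:,::-1],(400,600)))
print(manip.get_obs())
import pickle;pickle.dump(P,open('P.pkl','wb'))
E
```

```text
side cam [-0.0906  1.0479  0.9835]
tube [([0.356, 0.272, 0.028], 0.91), ([0.459, 0.599, 0.03], 0.71), ([0.512, 0.276, 0.094], 0.62)]
tube_grip [([0.586, 0.27, 0.148], 0.9), ([0.504, 0.528, 0.021], 0.73)]
tube_end [([0.187, 0.333, 0.011], 0.95), ([0.499, 0.168, 0.097], 0.63), ([0.663, 0.262, 0.199], 0.58)]
plain_tube [([0.498, 0.17, 0.098], 0.9)]
rack [([0.504, 0.224, -0.003], 0.88)]
cradle [([0.474, -0.253, 0.003], 0.74)]Traceback (most recent call last):
  File "<stdin>", line 8, in <module>
ValueError: it knows: brown_bottle, cradle, dish, plain_tube, rack, tube, tube_end, tube_grip
```

```bash
python3 - <<'E'
from h import *
np.set_printoptions(precision=4,suppress=True)
P={}
for n in('side','top'):
    p=optics.capture(n);save(p,n+'0');P[n]=p
    print(n,'cam',-p['R'].T@p['t'])
    for k in('tube','tube_grip','tube_end','plain_tube','rack','cradle','brown_bottle','dish'):
        r=optics.place_of(p,k)
        print(k,[(np.round(d['centre'],3).tolist(),round(d['score'],2)) for d in r[:3]])
print(manip.get_obs())
import pickle;pickle.dump(P,open('P.pkl','wb'))
E
```

```text
side cam [-0.0906  1.0479  0.9835]
tube [([0.355, 0.272, 0.028], 0.64), ([0.511, 0.278, 0.096], 0.57), ([0.456, 0.599, 0.028], 0.56)]
tube_grip [([0.504, 0.525, 0.02], 0.74), ([0.588, 0.268, 0.146], 0.64), ([0.273, 0.301, 0.017], 0.59)]
tube_end [([0.556, 0.448, 0.017], 0.97), ([0.664, 0.265, 0.198], 0.81), ([0.187, 0.333, 0.011], 0.69)]
plain_tube [([0.5, 0.168, 0.096], 0.74)]
rack [([0.503, 0.224, -0.002], 0.97), ([0.409, -0.02, -0.004], 0.31)]
cradle [([0.472, -0.252, 0.007], 0.78)]
brown_bottle [([0.721, -0.016, -0.002], 0.59)]
dish [([0.405, -0.021, -0.002], 0.86)]
top cam [0.4464 0.1518 1.3775]
tube [([0.461, 0.6, 0.022], 0.68), ([0.353, 0.274, 0.022], 0.66), ([0.515, 0.28, 0.098], 0.56)]
tube_grip [([0.27, 0.307, 0.02], 0.95), ([0.586, 0.268, 0.152], 0.69), ([0.505, 0.52, 0.02], 0.67)]
tube_end [([0.659, 0.265, 0.203], 0.96), ([0.183, 0.331, 0.017], 0.8), ([0.561, 0.448, 0.018], 0.71)]
plain_tube [([0.503, 0.17, 0.096], 0.87)]
rack [([0.507, 0.222, -0.0], 0.86)]
cradle [([0.476, -0.252, 0.0], 0.78)]
brown_bottle [([0.723, -0.014, 0.002], 0.65), ([0.509, 0.222, -0.005], 0.34)]
dish [([0.403, -0.016, 0.002], 0.74)]
{'t': 1.25, 'qpos': array([-1.3914,  0.1304,  1.4882, -0.    ,  1.523 , -0.0854]), 'qd': array([-0.    , -0.0003,  0.0009, -0.0009, -0.0036,  0.0003]), 'joint_efforts': array([ -0.0007, -56.9319, -50.0867,  -0.0002,   0.0015,   0.    ]), 'tcp_pos': array([ 0.1571, -0.5791,  0.2313]), 'orientation': array([-0.    ,  0.9912,  0.132 , -0.    ]), 'ft_force': array([ 0.5337, -0.2477, -0.3805]), 'ft_torque': array([ 0.0181,  0.0521, -0.0026]), 'gripper_force': 0.0, 'width': 0.08540958284069916}
```

View pics/side0.png

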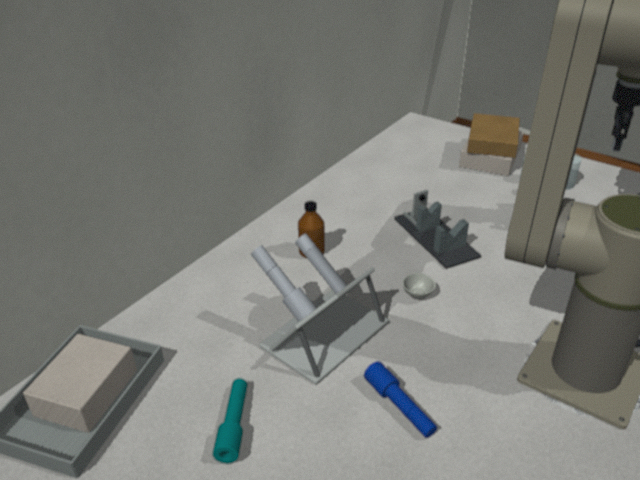

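View pics/top0.png

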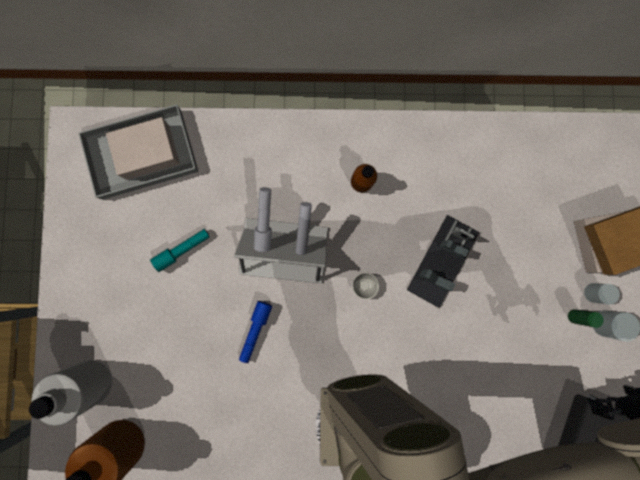

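The things that could be taken for the tube:

| Candidate | Side pixel | Top pixel |
|---|---|---|
| Collared grey tube on the left peg | (285,280) | (264,215) |
| Plain grey tube on the right peg | (322,265) | (303,228) |
| Blue tube, lying down | (400,400) | (256,330) |
| Turquoise tube, lying down | (232,420) | (180,250) |

I choose the grey collared one. The cradle is at top (445,260), with its stop at (463,232).

```bash
python3 - <<'E'
from h import *
import pickle
from scipy.optimize import least_squares
np.set_printoptions(precision=4,suppress=True)
P=pickle.load(open('P.pkl','rb'))
# crop check
a=cv2.resize(P['side']['img'][190:350,210:410],(400,320),interpolation=2);b=cv2.resize(P['top']['img'][160:320,400:500],(200,320),interpolation=2)
c=cv2.resize(P['top']['img'][180:280,225:335],(352,320),interpolation=2)
cv2.imwrite('pics/crop.png',np.hstack([a,b])[:,:,::-1].copy()) 
# tube fit
m0=np.array([.513,.279,.097]); e0=np.array([.661,.264,.2])
def fit(X,m,e,L=(.006,.054,.066,.174),both=True):
    d0=(e-m)/np.linalg.norm(e-m)
    def geo(p):
        o=m+[0,p[0],p[1]]; d=e+[0,p[2],p[3]]-o; d/=np.linalg.norm(d); return o,d
    def res(p,X):
        o,d=geo(p); s=(X-o)@d; r=np.linalg.norm(X-o-np.outer(s,d),axis=1)
        return np.where(s<.06,r-.024,r-.016),s
    p=np.zeros(4)
    for tol in(.02,.01,.006,.006):
        r,s=res(p,X); k=(abs(r)<tol)&(s>.005)&(s<.172)&(abs(s-.06)>.006)
        p=least_squares(lambda q:res(q,X[k])[0],p,loss='soft_l1',f_scale=.002).x
    o,d=geo(p); s=(X-o)@d; r=np.linalg.norm(X-o-np.outer(s,d),axis=1)
    sm=s[(r<.03)]
    return o,d,k.sum(),np.std(res(p,X[k])[0]),sm
Xs={}
for n in P: 
    X=pts(P[n])[P[n]['z_map']>0]; Xs[n]=X
Xs['both']=np.vstack([Xs['side'],Xs['top']])
for n,X in Xs.items():
    Y=X[(np.linalg.norm(X-(m0+e0)/2,axis=1)<.13)]
    o,d,k,sd,sm=fit(Y,m0,e0)
    s=(Y-o)@d; r=np.linalg.norm(Y-o-np.outer(s,d),axis=1)
    end=np.sort(s[r<.015])[-15:]
    st=[(round(t,3),round(np.median(r[(abs(s-t)<.003)&(r<.035)]),4)) for t in np.arange(.04,.09,.006)]
    print(n,'o',o,'d',d,'elev',np.degrees(np.arcsin(d[2])),'yaw',np.degrees(np.arctan2(d[1],d[0])),k,sd,'end',end[[0,7,-1]]);print(st)
# cradle: base plate (dark) and blocks
for n,X in Xs.items():
    Y=X[np.linalg.norm(X[:,:2]-[.475,-.252],axis=1)<.2]
    for lo,hi in((.007,.018),(.07,.09),(.06,.11)):
        Q=Y[(Y[:,2]>lo)&(Y[:,2]<hi)]
        (c,sz,an)=cv2.minAreaRect(Q[:,:2].astype(np.float32)*1000); print(n,lo,hi,len(Q),np.round(c,1),np.round(sz,1),round(an,2),'z',np.median(Q[:,2]))
E
```

```text
side o [0.513  0.2768 0.0964] d [ 0.8143 -0.0856  0.5741] elev 35.03903097041356 yaw -6.000691923119834 1272 0.0020583129748975265 end [0.1751 0.1779 0.1804]
[(np.float64(0.04), np.float64(0.0239)), (np.float64(0.046), np.float64(0.0243)), (np.float64(0.052), np.float64(0.0239)), (np.float64(0.058), np.float64(0.0237)), (np.float64(0.064), np.float64(0.0159)), (np.float64(0.07), np.float64(0.0159)), (np.float64(0.076), np.float64(0.0151)), (np.float64(0.082), np.float64(0.0154)), (np.float64(0.088), np.float64(0.0161))]
top o [0.513  0.28   0.0942] d [ 0.8154 -0.0847  0.5727] elev 34.93965983486259 yaw -5.933254520244918 680 0.0017162624141496992 end [0.1816 0.1821 0.1833]
[(np.float64(0.04), np.float64(0.0241)), (np.float64(0.046), np.float64(0.024)), (np.float64(0.052), np.float64(0.0237)), (np.float64(0.058), np.float64(0.0231)), (np.float64(0.064), np.float64(0.019)), (np.float64(0.07), np.float64(0.0157)), (np.float64(0.076), np.float64(0.0164)), (np.float64(0.082), np.float64(0.0159)), (np.float64(0.088), np.float64(0.0156))]
both o [0.513  0.2778 0.0955] d [ 0.8149 -0.0843  0.
[... 473 characters left out ...]
ide 0.007 0.018 1417 [ 470.9 -254.4] [381.  373.4] 57.47 z 0.013461956445481399
side 0.07 0.09 427 [ 488.2 -259.1] [ 93.2 178. ] 61.04 z 0.07914406936874886
side 0.06 0.11 742 [ 488.2 -259.1] [ 93.2 178. ] 61.04 z 0.07540559036487703
top 0.007 0.018 2233 [ 473.6 -252. ] [352.8 327.2] 65.38 z 0.011710289866576669
top 0.07 0.09 323 [ 489.  -257.1] [ 87.7 167.7] 61.14 z 0.07900147557133126
top 0.06 0.11 527 [ 489.  -257.1] [ 87.7 167.8] 61.14 z 0.07733965966457335
both 0.007 0.018 3650 [ 470.9 -254.4] [381.  373.4] 57.47 z 0.012325873884177382
both 0.07 0.09 750 [ 488.2 -259.1] [ 93.2 178. ] 61.04 z 0.0790902408290243
both 0.06 0.11 1269 [ 488.2 -259.1] [ 93.2 178. ] 61.04 z 0.07634367148043346
```

View pics/crop.png

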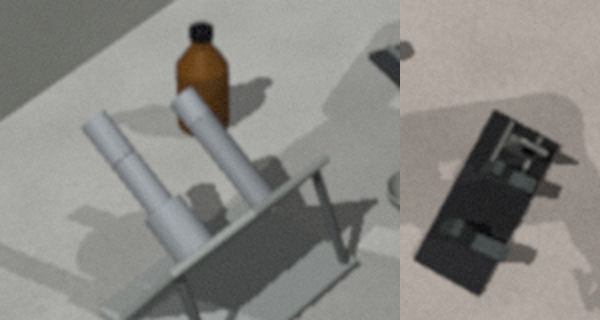

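The crop shows a collared tube at (175,190) on the left peg and a plain one at (225,130), so the choice holds. I'll rise first, then go over.

Request:
carry_out:
  increments: "0 0 -0.04 0 0 0; 0 0 -0.04 0 0 0; 0.01 -0.012 -0.04 0 0 0; 0.02 -0.024 -0.03 0 0 0; 0.025 -0.03 -0.02 0 0 0; 0.025 -0.03 0 0 0 0; 0.025 -0.03 0 0 0 0; 0.025 -0.03 0 0 0 0; 0.025 -0.03 0 0 0 0; 0.025 -0.03 0 0 0 0; 0.025 -0.03 0 0 0 0; 0.025 -0.03 0 0 0 0"
  gripper: 0.0854

```text
t: 2.25
tcp_pos: [0.3055, -0.2541, 0.3982]
orientation: [0.0, 0.991, 0.132, 0.0]
ft_force: [0.1, -0.5, -0.1]
width: 0.0856
gripper_force: 0.0
```

Request:
carry_out:
  increments: "0.025 -0.03 0 0 0 0; 0.025 -0.03 0 0 0 0; 0.025 -0.03 0 0 0 0; 0.025 -0.03 0 0 0 0; 0.025 -0.03 0 0 0 0; 0.025 -0.03 0 0 0 0; 0.025 -0.03 0 0 0 0; 0.025 -0.03 0 0 0 0; 0.025 -0.03 0 0 0 0; 0.025 -0.03 0 0 0 0; 0.025 -0.03 0 0 0 0; 0.025 -0.03 0 0 0 0"

```text
t: 3.25
tcp_pos: [0.501, 0.1723, 0.3981]
orientation: [0.0, 0.991, 0.132, 0.0]
ft_force: [0.6, -1.0, -0.5]
width: 0.0856
gripper_force: 0.0
```

Request:
carry_out:
  increments: "0.025 -0.03 0 0 0 -7; 0 0 0 0 0 -7; 0 0 0 0 0 -7; 0 0 0 0 0 -7; 0 0 0 0 0 -7; 0 0 0 0 0 -7; 0 0 0 0 0 -7; 0 0 0 0 0 -7; 0 0 0 0 0 -7; 0 0 0 0 0 -7; 0 0 0 0 0 -7; 0 0 0 0 0 -7"

```text
t: 4.25
tcp_pos: [0.5169, 0.2056, 0.398]
orientation: [0.0, 0.646, 0.763, 0.0]
ft_force: [-0.2, 0.0, 0.5]
width: 0.0851
gripper_force: 0.0
```

Request:
carry_out:
  increments: "0 0 0 0 0 -6.8; 0 0 0 0 0 -6.8; 0 0 0 0 0 -6.8; 0 0 0 0 0 -6.8; 0 0 0 0 0 -6.8; 0 0 0 0 0 -6.8; 0 0 0 0 0 -6.8; 0 0 0 0 0 -6.8; 0 0 0 0 0 -6.8; 0 0 0 0 0 -6.8; 0 0 0 0 0 -6.6"

```text
t: 5.17
tcp_pos: [0.5169, 0.2057, 0.398]
orientation: [0.0, 0.051, 0.999, 0.0]
ft_force: [-0.1, -0.1, 1.4]
width: 0.0856
gripper_force: 0.0
```

Request:
carry_out:
  increments: "0 0 0 0 -7 0; 0 0 0 0 -7 0; 0 0 0 0 -7 0; 0 0 0 0 -7 0; 0 0 0 0 -7 0; 0 0 0 0 0 0"

```text
t: 5.67
tcp_pos: [0.5131, 0.2053, 0.3914]
orientation: [0.3, 0.05, 0.953, -0.018]
ft_force: [-1.1, 0.2, -1.8]
width: 0.0854
gripper_force: 0.0
```

```bash
cat >> h.py <<'E'
from scipy.spatial.transform import Rotation as Rn
def frame(x,z):
    x=np.array(x,float);z=np.array(z,float);z/=np.linalg.norm(z);x-=x@z*z;x/=np.linalg.norm(x)
    return np.stack([x,np.cross(z,x),z],1)
def rel(Rg,pg):
    o=manip.get_obs(); w,x,y,z=o['orientation']; R=Rn.from_quat([x,y,z,w]).as_matrix()
    print('shift mm',np.round(R.T@(pg-o['tcp_pos'])*1000,1),'turn deg',np.round(Rn.from_matrix(R.T@Rg).as_rotvec(degrees=True),2))
    print('t',o['t'],'q',np.round(o['qpos'],2),'tcp',np.round(o['tcp_pos'],4),'f',np.round(o['ft_force'],1),np.round(o['ft_torque'],2),'w',o['width'],o['gripper_force'])
E
cat > cr.py <<'E'
from h import *
import pickle
from scipy.optimize import least_squares
np.set_printoptions(precision=4,suppress=True)
P=pickle.load(open('P.pkl','rb'))
def box(X,lo,hi):
    lo,hi=np.array(lo),np.array(hi);q=abs(X-(lo+hi)/2)-(hi-lo)/2
    return np.linalg.norm(np.maximum(q,0),axis=1)+np.minimum(q.max(1),0)
def V(X,xc,t,w,m):
    b=box(X,[xc-t/2,-w/2,.0],[xc+t/2,w/2,.082])
    wedge=(abs(X[:,1])-m/2+(.082-X[:,2]))/np.sqrt(2)   # <0 in the notch
    return np.maximum(b,-wedge)
def sdf(p,X):
    c,s=np.cos(p[2]),np.sin(p[2]);D=X-[p[0],p[1],p[4]];L=np.stack([c*D[:,0]+s*D[:,1],-s*D[:,0]+c*D[:,1],D[:,2]],1)
    f=p[3]
    return np.minimum.reduce([box(L,[-.12,-.055,0],[.14,.055,.012]),V(L,-.055,.024,.086,.062),V(L,.05,.02,.063,.039),box(L,[f,-.022,0],[f+p[5],.022,.101])]),L
for n in('side','top','both'):
    X=np.vstack([pts(P[k])[P[k]['z_map']>0] for k in(P if n=='both' else [n])])
    X=X[(np.linalg.norm(X[:,:2]-[.475,-.252],axis=1)<.16)&(X[:,2]>.006)]
    best=None
    for f in(.085,.092,.1,.105):
        p=np.array([.475,-.252,np.radians(-29),f,0,.01])
        for tol in(.015,.008,.006):
            k=abs(sdf(p,X)[0])<tol
            p=least_squares(lambda q:np.r_[sdf(q,X[k])[0],(q[5]-.01)*3],p,loss='soft_l1',f_scale=.002).x
        r=sdf(p,X)[0];c=np.minimum(abs(r),.006).sum()
        if best is None or c<best[0]: best=(c,p,k.sum(),np.std(r[k]))
    p=best[1];print(n,p[:2],np.degrees(p[2]),'face',p[3],'dz',p[4],'th',p[5],best[2:],best[0])
E
python3 - <<'E'
import cr
from h import *
d=np.array([.8149,-.0843,.5734]);d/=np.linalg.norm(d)
h=np.array([d[0],d[1],0]);h/=np.linalg.norm(h)
z=np.array([h[0]*d[2],h[1]*d[2],-np.hypot(d[0],d[1])])
G=np.array([.513,.2778,.0955])+.088*d
rel(frame(-d,z),G+.019*z)
E
```

```text
side [ 0.4737 -0.2519] -28.674507123984586 face 0.09083735904275961 dz 0.0023420270885993496 th 0.0060547259667568225 (np.int64(2933), np.float64(0.002277372393035476)) 6.687671746951571
top [ 0.4744 -0.249 ] -28.640508051477738 face 0.09205833904317748 dz -0.0002301919770569571 th 0.021313465768813034 (np.int64(3078), np.float64(0.00227721060444758)) 6.290648066653384
both [ 0.4742 -0.2505] -28.79185153067828 face 0.09183694902560484 dz 0.0007758438891381891 th 0.021786392677017118 (np.int64(6024), np.float64(0.002483370902093834)) 14.100161702999895
shift mm [ 87.6  73.4 256.8] turn deg [-0.3  -0.06 -0.02]
t 5.6667 q [ 0.51 -0.5   1.87 -0.36  1.27 -0.94] tcp [0.5131 0.2053 0.3914] f [-1.1  0.2 -1.8] [ 0.04  0.38 -0.01] w 0.08544781650637617 0.0
```

Request:
carry_out:
  increments: "0.022 0.0185 0.02 0 0 0; 0.022 0.0185 0.02 0 0 0; 0.022 0.0185 0.02 0 0 0; 0.0215 0.018 0.02 -0.3 0 0; 0 0 0.02 0 0 0; 0 0 0.02 0 0 0; 0 0 0.02 0 0 0; 0 0 0.02 0 0 0; 0 0 0.01 0 0 0; 0 0 0 0 0 0; 0 0 0 0 0 0"

```text
t: 6.58
tcp_pos: [0.551, 0.276, 0.2086]
orientation: [0.3, 0.052, 0.953, -0.014]
ft_force: [-0.4, -0.1, 0.6]
width: 0.0855
gripper_force: 0.0
```

```bash
cat > g.py <<'E'
from h import *
d=np.array([.8149,-.0843,.5734]);d/=np.linalg.norm(d)
h=np.array([d[0],d[1],0]);h/=np.linalg.norm(h)
z=np.array([h[0]*d[2],h[1]*d[2],-np.hypot(d[0],d[1])])
G=np.array([.513,.2778,.0955])+.088*d
rel(frame(-d,z),G+.019*z)
E
python3 g.py
python3 -c "
from h import *
p=optics.capture('side');cv2.imwrite('pics/g1.png',cv2.resize(p['img'][130:370,180:500],(640,480))[:,:,::-1])"
```

```text
shift mm [ 7.9 -2.3 89.9] turn deg [ 0.04 -0.08 -0.31]
t 6.5833 q [ 0.6  -0.21  1.99 -0.48  0.94 -0.66] tcp [0.551  0.276  0.2086] f [-0.4 -0.1  0.6] [0.08 0.24 0.06] w 0.08554706122987055 0.0
```

View pics/g1.png

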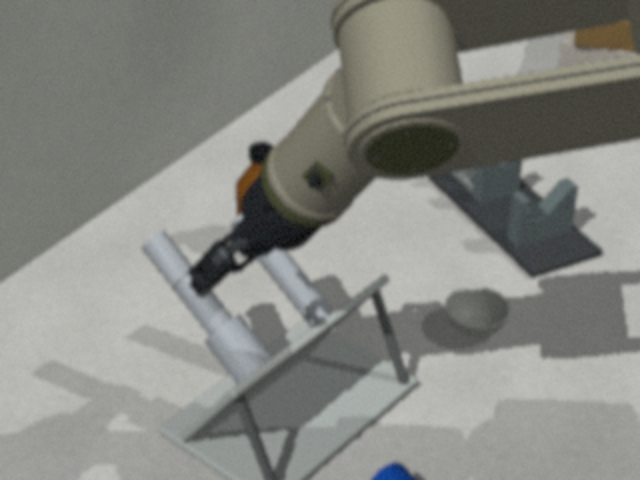

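The open fingers stand above the slim body of the collared tube, at (195,280) in the crop, with the plain tube clear to the right. I'll descend on it.

Request:
carry_out:
  increments: "0.004 -0.001 0.015 0 0 0; 0.004 -0.001 0.015 0 0 -0.3; 0 0 0.015 0 0 0; 0 0 0.015 0 0 0; 0 0 0.01 0 0 0; 0 0 0.01 0 0 0; 0 0 0.01 0 0 0; 0 0 0 0 0 0; 0 0 0 0 0 0"

```text
t: 7.38
tcp_pos: [0.5952, 0.2699, 0.13]
orientation: [0.3, 0.049, 0.953, -0.015]
ft_force: [-0.3, -0.3, -0.8]
width: 0.085
gripper_force: 0.0
```

```bash
python3 g.py
```

```text
shift mm [-0.6 -0.6 -0.1] turn deg [ 0.08 -0.02  0.03]
t 7.3833 q [ 0.54 -0.03  1.97 -0.52  0.76 -0.63] tcp [0.5952 0.2699 0.13  ] f [-0.3 -0.3 -0.8] [0.06 0.29 0.01] w 0.08502268104627499 0.0
```

Request:
carry_out:
  increments: "0 0 0 0 0 0; 0 0 0 0 0 0; 0 0 0 0 0 0; 0 0 0 0 0 0; 0 0 0 0 0 0; 0 0 0 0 0 0; 0 0 0 0 0 0; 0 0 0 0 0 0; 0 0 0 0 0 0; 0 0 0 0 0 0"
  gripper: 0.02
  force: 50

```text
t: 8.22
tcp_pos: [0.5953, 0.2702, 0.1308]
orientation: [0.301, 0.049, 0.952, -0.014]
ft_force: [-5.7, -1.7, 5.8]
width: 0.0297
gripper_force: 50.3
```

Request:
carry_out:
  increments: "0 0 -0.001 0 0 0; 0 0 -0.001 0 0 0; 0 0 -0.001 0 0 0; 0 0 -0.001 0 0 0; 0 0 0 0 0 0; 0 0 0 0 0 0"

```text
t: 8.72
tcp_pos: [0.5931, 0.2701, 0.1336]
orientation: [0.301, 0.049, 0.952, -0.015]
ft_force: [2.9, -1.3, 0.5]
width: 0.0301
gripper_force: 50.1
```

Request:
carry_out:
  increments: "-0.002 0 0 0 0 0; -0.004 0 0 0 0 0; -0.005 0 0 0 0 0; -0.005 0 0 0 0 0; -0.005 0 0 0 0 0; 0 0 0 0 0 0"

```text
t: 9.22
tcp_pos: [0.6113, 0.2686, 0.1467]
orientation: [0.301, 0.049, 0.952, -0.014]
ft_force: [-0.3, -0.0, -1.9]
width: 0.03
gripper_force: 50.0
```

```bash
python3 g.py
```

```text
shift mm [22.3 -0.9  4.3] turn deg [0.14 0.09 0.  ]
t 9.2167 q [ 0.52 -0.02  1.93 -0.5   0.78 -0.67] tcp [0.6113 0.2686 0.1467] f [-0.3 -0.  -1.9] [0.11 0.49 0.01] w 0.029978219084786935 50.027936794795096
```

Free with low force, so I'll continue the pull.

Request:
carry_out:
  increments: "-0.008 0 0 0 0 0; -0.01 0 0 0 0 0; -0.01 0 0 0 0 0; -0.01 0 0 0 0 0; -0.01 0 0 0 0 0; -0.01 0 0 0 0 0; -0.01 0 0 0 0 0; -0.01 0 0 0 0 0; -0.01 0 0 0 0 0; -0.01 0 0 0 0 0; -0.008 0 0 0 0 0; 0 0 0 0 0 0"

```text
t: 10.22
tcp_pos: [0.6984, 0.2595, 0.2085]
orientation: [0.302, 0.049, 0.952, -0.014]
ft_force: [0.3, 0.4, -2.5]
width: 0.0301
gripper_force: 50.0
```

```bash
python3 g.py
```

```text
shift mm [129.4  -1.    4.4] turn deg [ 0.15  0.16 -0.02]
t 10.2167 q [ 0.43  0.09  1.69 -0.4   0.85 -0.85] tcp [0.6984 0.2595 0.2085] f [ 0.3  0.4 -2.5] [0.06 0.44 0.  ] w 0.030089593746586863 50.0181519985199
```

Request:
carry_out:
  increments: "0 0 -0.015 0 0 0; 0 0 -0.025 0 0 0; 0 0 -0.03 0 0 0; 0 0 -0.03 0 0 0; 0 0 -0.03 0 0 0; 0 0 -0.02 0 5 0; 0 0 0 0 6 0; 0 0 0 0 6 0; 0 0 0 0 6 0; 0 0 0 0 6 0; 0 0 0 0 6 0; 0 0 0 0 0 0"

```text
t: 11.22
tcp_pos: [0.6124, 0.2667, 0.3241]
orientation: [-0.006, 0.052, 0.999, -0.001]
ft_force: [1.6, -0.5, -6.3]
width: 0.0301
gripper_force: 50.1
```

```bash
cat > c.py <<'E'
from h import *
import sys
a=np.radians(-28.7);u=np.array([np.cos(a),np.sin(a),0]);C=np.array([.4742,-.2505,0])
gx,zt=float(sys.argv[1]),float(sys.argv[2])   # cradle x of grip point, axis height
rel(frame(-u,[0,0,-1]),C+gx*u+[0,0,zt-.0145-.0])
E
cat > tf.py <<'E'
from h import *
# tube in hand: fit its axis in the tool frame with both cameras
from scipy.optimize import least_squares
o=manip.get_obs();w,x,y,z=o['orientation'];R=Rn.from_quat([x,y,z,w]).as_matrix()
ps=[optics.capture(n) for n in('side','top')]
for n,Q in(('side',ps[:1]),('top',ps[1:]),('both',ps)):
    X=np.vstack([pts(p)[p['z_map']>0] for p in Q]); X=(X-o['tcp_pos'])@R
    X=X[(abs(X[:,1])<.04)&(X[:,2]>-.05)&(X[:,2]<.04)&(abs(X[:,0])<.13)]
    s=-X[:,0]
    X=X[(abs(s)>.03)];p=np.array([0,0,-.0145,0,.088])
    def res(p,X):  # y=p0+p1 s, z=p2+p3 s, mouth at s=-p4
        s=-X[:,0];r=np.hypot(X[:,1]-p[0]-p[1]*s,X[:,2]-p[2]-p[3]*s)
        return r-np.where(s+p[4]<.06,.024,.016)
    for tol in(.012,.008,.005):
        k=abs(res(p,X))<tol;p=least_squares(lambda q:res(np.r_[q,.088],X[k]),p[:4],loss='soft_l1',f_scale=.002).x;p=np.r_[p,.088]
    s=-X[:,0];e=X[np.hypot(X[:,1]-p[0]-p[1]*s,X[:,2]-p[2]-p[3]*s)<.028];se=np.sort(-e[:,0])
    print(n,'y0 z0 mm',p[0]*1e3,p[2]*1e3,'slopes deg y,z',np.degrees(p[1]),np.degrees(p[3]),'s range',se[[0,10,-10,-1]],k.sum())
cv2.imwrite('pics/hand%d.png'%int(o['t']*10),np.hstack([cv2.resize(p['img'],(400,300)) for p in ps])[:,:,::-1])
E
python3 c.py 0 .2; python3 tf.py
```

```text
shift mm [  82.3 -528.4  140.6] turn deg [-0.24 -0.6  22.75]
t 11.2167 q [ 0.33  0.31  1.11  0.    1.73 -1.13] tcp [0.6124 0.2667 0.3241] f [ 1.6 -0.5 -6.3] [ 0.01 -0.13 -0.03] w 0.03005673637277415 50.10709529276937
side y0 z0 mm -0.9485623580368358 -20.02737767435376 slopes deg y,z 0.26554297212880895 -0.25515872869535977 s range [-0.09110056 -0.08921134  0.08979535  0.09387414] 858
top y0 z0 mm 2.9612457530930847 -18.61103328925715 slopes deg y,z 0.8552792046502448 -0.6475324716523048 s range [-0.08770105 -0.08713489 -0.03048551  0.09090744] 551
both y0 z0 mm -0.07428211029896852 -19.316011207340875 slopes deg y,z -0.4134674085711888 -0.7321380412983042 s range [-0.09110056 -0.08921134  0.09020505  0.09387414] 1398
```

Request:
carry_out:
  increments: "0.002 -0.012 0 0 0 0; 0.004 -0.024 0 0 0 0; 0.006 -0.036 0 0 0 0; 0.006 -0.036 0 0 0 0; 0.006 -0.036 0 0 0 0; 0.006 -0.036 0 0 0 0; 0.006 -0.036 0 0 0 0; 0.006 -0.036 0 0 0 0; 0.006 -0.036 0 0 0 0; 0.006 -0.036 0 0 0 0; 0.006 -0.036 0 0 0 0; 0.006 -0.036 0 0 0 0"

```text
t: 12.32
tcp_pos: [0.5039, -0.1199, 0.3301]
orientation: [0.003, 0.05, 0.999, -0.001]
ft_force: [0.0, -0.4, -3.0]
width: 0.03
gripper_force: 50.2
```

Request:
carry_out:
  increments: "0.006 -0.036 0 0 0 0; 0.006 -0.036 0 0 0 0; 0.004 -0.024 0 0 0 0; 0.002 -0.012 0 0 0 4; 0 0 0 0 0 5; 0 0 0 0 0 5; 0 0 0 0 0 5; 0 0 0 0 0 3.7; 0 0 0 0 0 0; 0 0 0 0 0 0"

```text
t: 13.15
tcp_pos: [0.4761, -0.224, 0.3296]
orientation: [0.002, 0.245, 0.97, -0.0]
ft_force: [0.2, 0.3, -4.1]
width: 0.0296
gripper_force: 50.3
```

```bash
sed -i 's/-.0145-.0\]/-.019]/' c.py; python3 c.py -.018 .085; python3 tf.py
```

```text
shift mm [  8.1 -24.1 263.6] turn deg [0.01 0.22 0.37]
t 13.15 q [-0.54 -0.09  1.54  0.    1.69 -1.61] tcp [ 0.4761 -0.224   0.3296] f [ 0.2  0.3 -4.1] [-0.03 -0.06 -0.05] w 0.029596321530645682 50.278703479561955
side y0 z0 mm -0.7694259515016116 -20.13490631275744 slopes deg y,z 0.355668528517765 -0.2100939394067529 s range [-0.09391461 -0.09076436  0.08860186  0.09566884] 568
top y0 z0 mm 2.2477004934855254 -17.571687476231055 slopes deg y,z 0.41382416232681274 0.012480701730915561 s range [-0.08806048 -0.08782531  0.09009316  0.09215263] 912
both y0 z0 mm 1.2129434280596723 -18.070052904931174 slopes deg y,z 0.5178957470211413 0.16352357585314847 s range [-0.09391461 -0.09092276  0.09046636  0.09566884] 1479
```

Request:
carry_out:
  increments: "0.004 -0.012 0.015 0 0 0.4; 0.004 -0.013 0.025 0 0.2 0.3; 0 0 0.03 0 0 0; 0 0 0.03 0 0 0; 0 0 0.03 0 0 0; 0 0 0.03 0 0 0; 0 0 0.03 0 0 0; 0 0 0.02 0 0 0; 0 0 0.015 0 0 0; 0 0 0 0 0 0; 0 0 0 0 0 0"

```text
t: 14.17
tcp_pos: [0.4561, -0.2417, 0.103]
orientation: [-0.002, 0.252, 0.968, 0.001]
ft_force: [0.3, 0.3, -3.8]
width: 0.0304
gripper_force: 50.2
```

```bash
python3 c.py -.018 .085; python3 -c "
from h import *
p=optics.capture('top');q=optics.capture('side')
cv2.imwrite('pics/low.png',np.hstack([cv2.resize(p['img'][200:320,390:510],(400,400)),cv2.resize(q['img'][170:290,370:490],(400,400))])[:,:,::-1])"
```

```text
shift mm [-2.3  1.  37. ] turn deg [ 0.06 -0.31 -0.43]
t 14.1667 q [-0.59  0.01  1.85  0.    1.28 -1.65] tcp [ 0.4561 -0.2417  0.103 ] f [ 0.3  0.3 -3.8] [ 0.01 -0.07  0.02] w 0.030415937232494968 50.222252304665744
```

View pics/low.png

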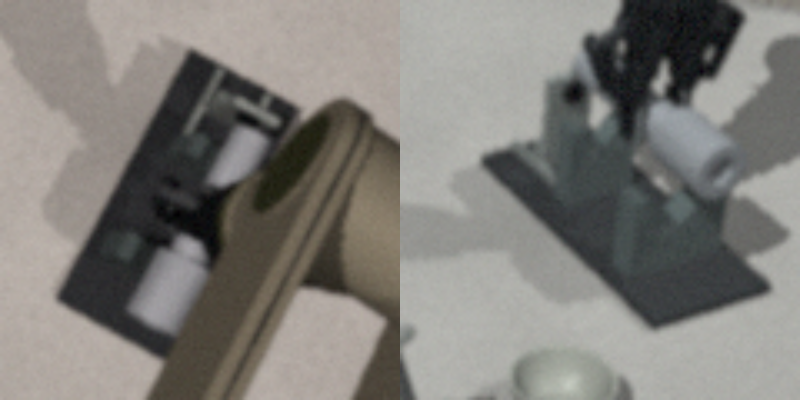

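The tube hangs in line above both notches, with its slim end short of the stop: in the crop, top (240,155) and side (690,150). I'll lower it slowly.

Request:
carry_out:
  increments: "-0.002 0 0.008 0 -0.3 0; 0 0 0.008 0 0 0; 0 0 0.006 0 0 0; 0 0 0.005 0 0 0; 0 0 0.004 0 0 0; 0 0 0.002 0 0 0; 0 0 0 0 0 0; 0 0 0 0 0 0"

```text
t: 14.93
tcp_pos: [0.4584, -0.2431, 0.0704]
orientation: [0.001, 0.252, 0.968, 0.0]
ft_force: [0.3, -0.3, -2.2]
width: 0.0299
gripper_force: 50.3
```

```bash
python3 c.py -.018 .085
```

```text
shift mm [0.7 1.1 4.4] turn deg [ 0.07  0.06 -0.51]
t 14.9333 q [-0.59  0.05  1.88  0.    1.21 -1.65] tcp [ 0.4584 -0.2431  0.0704] f [ 0.3 -0.3 -2.2] [-0.01 -0.08  0.  ] w 0.02986396576779056 50.31933355377987
```

Request:
carry_out:
  increments: "0 0 0.001 0 0 0; 0 0 0.001 0 0 0; 0 0 0 0 0 0; 0 0 0 0 0 0"

```text
t: 15.27
tcp_pos: [0.4585, -0.2432, 0.0686]
orientation: [0.001, 0.252, 0.968, 0.0]
ft_force: [-0.5, 0.4, -4.0]
width: 0.03
gripper_force: 50.3
```

Request:
carry_out:
  increments: "0 0 0.001 0 0 0; 0 0 0 0 0 0; 0 0 0 0 0 0"

```text
t: 15.52
tcp_pos: [0.4584, -0.2432, 0.0675]
orientation: [0.001, 0.252, 0.968, 0.0]
ft_force: [-0.2, -0.4, -3.9]
width: 0.0303
gripper_force: 50.3
```

```bash
python3 c.py -.018 .085
```

```text
shift mm [0.6 1.1 1.5] turn deg [ 0.07  0.07 -0.52]
t 15.5167 q [-0.59  0.06  1.88  0.    1.21 -1.65] tcp [ 0.4584 -0.2432  0.0675] f [-0.2 -0.4 -3.9] [ 0.01 -0.1   0.05] w 0.030345197519949012 50.318872060161084
```

Request:
carry_out:
  increments: "0 0 0.001 0 0 0; 0 0 0 0 0 0; 0 0 0 0 0 0"

```text
t: 15.77
tcp_pos: [0.4586, -0.2433, 0.0668]
orientation: [0.001, 0.252, 0.968, 0.0]
ft_force: [-0.5, 0.0, -1.0]
width: 0.0297
gripper_force: 50.6
```

Request:
carry_out:
  increments: "0 0 0.001 0 0 0; 0 0 0 0 0 0; 0 0 0 0 0 0"

```text
t: 16.02
tcp_pos: [0.4587, -0.2434, 0.0666]
orientation: [0.001, 0.252, 0.968, 0.0]
ft_force: [-5.2, 2.1, 9.0]
width: 0.0298
gripper_force: 51.7
```

```bash
python3 c.py -.018 .085
```

```text
shift mm [1.  1.3 0.6] turn deg [ 0.06  0.1  -0.52]
t 16.0167 q [-0.59  0.06  1.88  0.    1.2  -1.65] tcp [ 0.4587 -0.2434  0.0666] f [-5.2  2.1  9. ] [ 0.43  0.79 -0.06] w 0.029796960561453492 51.68788506416604
```

Request:
carry_out:
  increments: "0 0 -0.0007 0 0 0; 0 0 0 0 0 0; 0 0 0 0 0 0"

```text
t: 16.27
tcp_pos: [0.4587, -0.2434, 0.0667]
orientation: [0.001, 0.252, 0.968, 0.0]
ft_force: [-2.0, 0.7, 4.7]
width: 0.0299
gripper_force: 51.2
```

```bash
python3 c.py -.018 .085
```

```text
shift mm [1.  1.2 0.7] turn deg [ 0.06  0.11 -0.51]
t 16.2667 q [-0.59  0.06  1.88  0.    1.2  -1.65] tcp [ 0.4587 -0.2434  0.0667] f [-2.   0.7  4.7] [ 0.12  0.38 -0.03] w 0.029909126701937787 51.21979086427018
```

Request:
carry_out:
  increments: "0 0 -0.0005 0 0 0; -0.001 0 0 0 0 0; -0.002 0 0 0 0 0; -0.002 0 0 0 0 0; -0.002 0 0 0 0 0; -0.002 0 0 0 0 0; 0 0 0 0 0 0; 0 0 0 0 0 0"

```text
t: 16.93
tcp_pos: [0.466, -0.2475, 0.0667]
orientation: [0.0, 0.252, 0.968, 0.001]
ft_force: [-4.7, 2.0, 5.0]
width: 0.0298
gripper_force: 51.2
```

```bash
python3 c.py 0 .085
```

```text
shift mm [-8.7  1.3  0.7] turn deg [ 0.06  0.01 -0.52]
t 16.9333 q [-0.59  0.08  1.85  0.    1.21 -1.65] tcp [ 0.466  -0.2475  0.0667] f [-4.7  2.   5. ] [ 0.23  0.75 -0.11] w 0.029835575514844285 51.2440387532115
```

Request:
carry_out:
  increments: "0 0 -0.0005 0 0 0; 0 0 -0.0003 0 0 0; 0 0 0 0 0 0; 0 0 0 0 0 0"

```text
t: 17.27
tcp_pos: [0.4662, -0.2474, 0.0671]
orientation: [0.001, 0.252, 0.968, 0.001]
ft_force: [-1.1, -0.4, -3.0]
width: 0.0299
gripper_force: 50.4
```

Request:
carry_out:
  increments: "-0.002 0 0 0 0 0; -0.001 0 0 0 0 0; -0.001 0 0 0 0 0; 0 0 0 0 0 0; 0 0 0 0 0 0"

```text
t: 17.68
tcp_pos: [0.4698, -0.2494, 0.0673]
orientation: [0.001, 0.252, 0.968, 0.001]
ft_force: [-1.5, 0.3, -3.3]
width: 0.03
gripper_force: 50.3
```

```bash
python3 c.py 0 .085
```

```text
shift mm [-4.4  1.2  1.3] turn deg [ 0.08  0.05 -0.51]
t 17.6833 q [-0.59  0.09  1.84  0.    1.21 -1.65] tcp [ 0.4698 -0.2494  0.0673] f [-1.5  0.3 -3.3] [ 0.06  0.01 -0.01] w 0.030023162073246342 50.307550127618015
```

Request:
carry_out:
  increments: "-0.001 0 0 0 0 0; -0.001 0 0 0 0 0; 0 0 0 0 0 0; 0 0 0 0 0 0"

```text
t: 18.02
tcp_pos: [0.4715, -0.2505, 0.0675]
orientation: [0.001, 0.252, 0.968, 0.0]
ft_force: [-1.1, 1.1, -3.4]
width: 0.03
gripper_force: 50.3
```

Request:
carry_out:
  increments: "-0.001 0 0 0 0 0; 0 0 0 0 0 0; 0 0 0 0 0 0"

```text
t: 18.27
tcp_pos: [0.4724, -0.251, 0.0675]
orientation: [0.001, 0.252, 0.968, 0.0]
ft_force: [-1.7, 0.2, -3.4]
width: 0.0298
gripper_force: 50.3
```

Request:
carry_out:
  increments: "-0.001 0 0 0 0 0; 0 0 0 0 0 0; 0 0 0 0 0 0"

```text
t: 18.52
tcp_pos: [0.4733, -0.2515, 0.0675]
orientation: [0.001, 0.252, 0.968, 0.0]
ft_force: [-0.2, 1.1, -3.7]
width: 0.0301
gripper_force: 50.3
```

Request:
carry_out:
  increments: "-0.001 0 0 0 0 0; 0 0 0 0 0 0; 0 0 0 0 0 0"

```text
t: 18.77
tcp_pos: [0.4735, -0.2515, 0.0673]
orientation: [-0.0, 0.252, 0.968, 0.001]
ft_force: [-4.4, 2.3, -2.3]
width: 0.0299
gripper_force: 50.6
```

Request:
carry_out:
  increments: "-0.001 0 0 0 0 0; 0 0 0 0 0 0; 0 0 0 0 0 0"

```text
t: 19.02
tcp_pos: [0.4735, -0.2516, 0.0672]
orientation: [-0.001, 0.252, 0.968, 0.001]
ft_force: [-9.9, 5.7, 3.9]
width: 0.0299
gripper_force: 51.1
```

```bash
python3 c.py 0 .085
```

```text
shift mm [-0.1  1.2  1.2] turn deg [ 0.07 -0.16 -0.51]
t 19.0167 q [-0.58  0.11  1.83  0.    1.21 -1.65] tcp [ 0.4735 -0.2516  0.0672] f [-9.9  5.7  3.9] [ 0.71  1.29 -0.03] w 0.029858372893287754 51.07104415073991
```

The stop was felt: the tube stopped advancing and the force rose to about 11 N. I'll ease off, seat the tube and check.

Request:
carry_out:
  increments: "0.001 0 0 0 0 0; 0 0 0.0005 0 0 0; 0 0 0 0 0 0; 0 0 0 0 0 0"

```text
t: 19.35
tcp_pos: [0.4736, -0.2516, 0.067]
orientation: [-0.0, 0.252, 0.968, 0.001]
ft_force: [-5.8, 3.5, 1.3]
width: 0.0299
gripper_force: 50.9
```

```bash
python3 c.py 0 .085
```

```text
shift mm [-0.   1.3  1. ] turn deg [ 0.07 -0.02 -0.51]
t 19.35 q [-0.58  0.1   1.83  0.    1.21 -1.65] tcp [ 0.4736 -0.2516  0.067 ] f [-5.8  3.5  1.3] [ 0.49  0.85 -0.01] w 0.029880008329750282 50.8985017798841
```

Request:
carry_out:
  increments: "0 0 0 0 0 0; 0 0 0 0 0 0; 0 0 0 0 0 0; 0 0 0 0 0 0; 0 0 0 0 0 0; 0 0 0 0 0 0; 0 0 0 0 0 0"
  gripper: 0.06

```text
t: 19.93
tcp_pos: [0.4743, -0.252, 0.0671]
orientation: [0.001, 0.252, 0.968, 0.0]
ft_force: [1.6, -0.4, 0.3]
width: 0.0599
gripper_force: 0.0
```

Request:
carry_out:
  increments: "0 0 -0.01 0 0 0; 0 0 -0.02 0 0 0; 0 0 -0.03 0 0 0; 0 0 -0.04 0 0 0; 0 0 -0.04 0 0 0; 0 0 -0.04 0 0 0; 0.04 0 -0.01 0 0 0; 0.04 0 0 0 0 0; 0.04 0 0 0 0 0; 0 0 0 0 0 0; 0 0 0 0 0 0"

```text
t: 20.85
tcp_pos: [0.368, -0.1928, 0.258]
orientation: [0.002, 0.252, 0.968, -0.0]
ft_force: [0.2, 0.2, 0.4]
width: 0.0599
gripper_force: 0.0
```

```bash
cat > chk.py <<'E'
from h import *
import sys
np.set_printoptions(precision=4,suppress=True)
from scipy.optimize import least_squares
a=np.radians(-28.7);u=np.array([np.cos(a),np.sin(a),0]);v=np.array([-u[1],u[0],0]);C=np.array([.4742,-.2505,0])
ps={n:optics.capture(n) for n in('side','top')}
for n,p in ps.items():
    X=pts(p)[p['z_map']>0]-C;L=np.stack([X@u,X@v,X[:,2]],1);L=L[(abs(L[:,1])<.035)&(L[:,2]>.075)&(L[:,2]<.13)&(L[:,0]>-.12)&(L[:,0]<.12)]
    def res(q,L): return np.hypot(L[:,1]-q[0]-q[1]*L[:,0],L[:,2]-q[2]-q[3]*L[:,0])-np.where(L[:,0]<-.0285,.024,.016)
    q=np.array([0,0,.085,0])
    for tol in(.01,.006,.004):
        k=(abs(res(q,L))<tol)&(L[:,0]<.088)&(abs(L[:,0]+.0285)>.005);q=least_squares(lambda q:res(q,L[k]),q,loss='soft_l1',f_scale=.002).x
    s=np.sort(L[abs(res(q,L))<.004,0])
    print(n,'y0,z0',q[[0,2]],'slopes deg',np.degrees(q[[1,3]]),k.sum(),'mouth',s[:5])
o=manip.get_obs();print(o['t'],o['tcp_pos'],o['ft_force'])
cv2.imwrite(f'pics/{sys.argv[1]}.png',np.hstack([cv2.resize(ps['top']['img'][200:320,390:510],(400,400),interpolation=2),cv2.resize(ps['side']['img'][170:290,370:490],(400,400),interpolation=2)])[:,:,::-1])
E
python3 chk.py rel1
```

```text
side y0,z0 [-0.0016  0.087 ] slopes deg [-0.2169  0.0112] 646 mouth [-0.0916 -0.0916 -0.0913 -0.0912 -0.0901]
top y0,z0 [0.0014 0.0844] slopes deg [ 0.1884 -0.1304] 744 mouth [-0.0883 -0.0879 -0.0878 -0.0875 -0.0871]
20.95 [ 0.3697 -0.1939  0.258 ] [ 0.0414 -0.6266 -0.1981]
```

View pics/rel1.png

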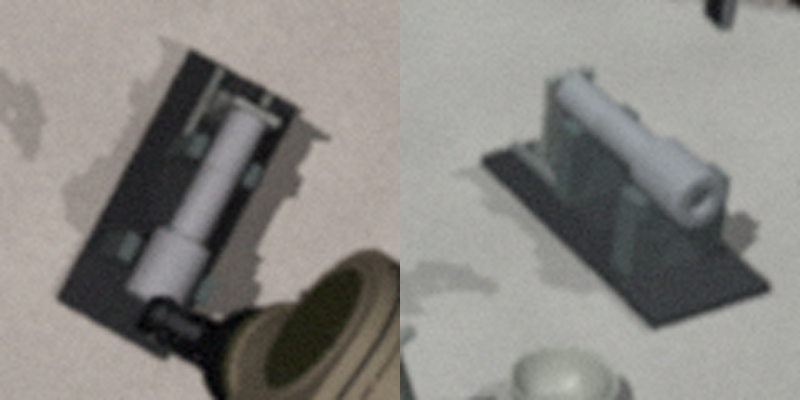

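The tube lies level in both notches with its end at the stop plate (top crop (250,110), side crop (570,85)). To make sure of the last millimetre, I'll nudge the mouth gently with shut fingers.

Request:
carry_out:
  increments: "0.01 0 0 0 0 0; 0 0 0 0 0 0; 0 0 0 0 0 0; 0 0 0 0 0 0; 0 0 0 0 0 0; 0 0 0 0 0 0"
  gripper: 0
  force: 20

```text
t: 21.45
tcp_pos: [0.3607, -0.1888, 0.2567]
orientation: [0.0, 0.252, 0.968, 0.001]
ft_force: [-1.0, 0.2, 0.1]
width: 0.0
gripper_force: 0.0
```

```bash
python3 c.py -.125 .095
```

```text
shift mm [ -4.    0.2 180.7] turn deg [ 0.07  0.04 -0.51]
t 21.45 q [-0.61 -0.43  1.94  0.    1.62 -1.67] tcp [ 0.3607 -0.1888  0.2567] f [-1.   0.2  0.1] [0.   0.01 0.04] w 1.903589906755629e-05 0.0
```

Request:
carry_out:
  increments: "0 0 0.02 0 0 0; 0 0 0.03 0 0 0; 0 0 0.03 0 0 0; 0 0 0.03 0 0 0; 0 0 0.03 0 0 0; 0 0 0.025 0 0 0; 0 0 0.015 0 0 0; -0.005 0 0 0 0 0; -0.005 0 0 0 0 0; -0.005 0 0 0 0 0; 0 0 0 0 0 0; 0 0 0 0 0 0"

```text
t: 22.45
tcp_pos: [0.3752, -0.1968, 0.0785]
orientation: [0.002, 0.252, 0.968, -0.0]
ft_force: [-0.6, 0.2, 0.1]
width: 0.0001
gripper_force: 0.0
```

Request:
carry_out:
  increments: "-0.003 0 0 0 0 0; -0.003 0 0 0 0 0; 0 0 0 0 0 0; 0 0 0 0 0 0"

```text
t: 22.78
tcp_pos: [0.3792, -0.1989, 0.0771]
orientation: [0.001, 0.252, 0.968, 0.0]
ft_force: [-0.4, 0.7, -0.3]
width: 0.0001
gripper_force: 0.0
```

```bash
python3 c.py -.1 .095
```

```text
shift mm [-8.1  0.4  1.1] turn deg [ 0.07  0.09 -0.51]
t 22.7833 q [-0.6  -0.22  2.12  0.    1.24 -1.67] tcp [ 0.3792 -0.1989  0.0771] f [-0.4  0.7 -0.3] [ 0.07 -0.04 -0.03] w 6.0054089518213397e-05 0.0
```

Request:
carry_out:
  increments: "-0.002 0 0 0 0 0; -0.002 0 0 0 0 0; 0 0 0 0 0 0; 0 0 0 0 0 0"

```text
t: 23.12
tcp_pos: [0.3825, -0.2007, 0.0769]
orientation: [0.001, 0.252, 0.968, 0.0]
ft_force: [-0.1, 0.2, 1.1]
width: 0.0001
gripper_force: 0.0
```

Request:
carry_out:
  increments: "-0.001 0 0 0 0 0; -0.001 0 0 0 0 0; 0 0 0 0 0 0; 0 0 0 0 0 0"

```text
t: 23.45
tcp_pos: [0.3843, -0.2017, 0.0769]
orientation: [0.001, 0.252, 0.968, 0.0]
ft_force: [0.5, -0.3, -0.4]
width: -0.0001
gripper_force: 0.0
```

Request:
carry_out:
  increments: "-0.001 0 0 0 0 0; 0 0 0 0 0 0; 0 0 0 0 0 0"

```text
t: 23.7
tcp_pos: [0.3851, -0.2022, 0.0769]
orientation: [0.001, 0.252, 0.968, 0.0]
ft_force: [-0.4, -0.4, -0.0]
width: 0.0003
gripper_force: 0.0
```

Request:
carry_out:
  increments: "-0.001 0 0 0 0 0; 0 0 0 0 0 0; 0 0 0 0 0 0"

```text
t: 23.95
tcp_pos: [0.386, -0.2027, 0.0769]
orientation: [0.001, 0.252, 0.968, 0.0]
ft_force: [-0.2, -0.4, 0.0]
width: -0.0001
gripper_force: 0.0
```

Request:
carry_out:
  increments: "-0.001 0 0 0 0 0; 0 0 0 0 0 0; 0 0 0 0 0 0"

```text
t: 24.2
tcp_pos: [0.3869, -0.2032, 0.0769]
orientation: [0.001, 0.252, 0.968, 0.0]
ft_force: [0.4, 0.3, -0.3]
width: -0.0004
gripper_force: 0.0
```

Request:
carry_out:
  increments: "-0.001 0 0 0 0 0; 0 0 0 0 0 0; 0 0 0 0 0 0"

```text
t: 24.45
tcp_pos: [0.3873, -0.2034, 0.0767]
orientation: [0.0, 0.252, 0.968, 0.001]
ft_force: [-3.1, 2.7, 3.4]
width: 0.0002
gripper_force: 2.3
```

Request:
carry_out:
  increments: "-0.001 0 0 0 0 0; 0 0 0 0 0 0; 0 0 0 0 0 0"

```text
t: 24.7
tcp_pos: [0.3873, -0.2034, 0.0766]
orientation: [-0.001, 0.252, 0.968, 0.001]
ft_force: [-9.9, 5.2, 6.5]
width: 0.0001
gripper_force: 5.2
```

The stop was hard at once and the tube did not move, so the end was already flush against the plate. I'll retreat and check.

Request:
carry_out:
  increments: "0.001 0 0 0 0 0; 0.001 0 0 0 0 0; 0.004 0 0 0 0 0; 0.01 0 0 0 0 0; 0.02 0 -0.01 0 0 0; 0 0 -0.03 0 0 0; 0 0 -0.04 0 0 0; 0 0 -0.04 0 0 0; 0 0 -0.04 0 0 0; 0 0 -0.02 0 0 0; 0 0 0 0 0 0; 0 0 0 0 0 0"

```text
t: 25.7
tcp_pos: [0.3577, -0.1873, 0.2585]
orientation: [0.003, 0.252, 0.968, -0.0]
ft_force: [0.4, 0.3, -0.7]
width: 0.0001
gripper_force: 0.0
```

```bash
python3 chk.py rel2
```

```text
side y0,z0 [-0.0016  0.0868] slopes deg [-0.1383  0.0428] 625 mouth [-0.091  -0.0904 -0.0904 -0.0902 -0.09  ]
top y0,z0 [0.0012 0.0845] slopes deg [-0.1236 -0.1043] 787 mouth [-0.0883 -0.088  -0.0879 -0.0876 -0.0875]
25.8 [ 0.3565 -0.1864  0.2557] [-0.2104 -0.0976 -0.1488]
```

View pics/rel2.png

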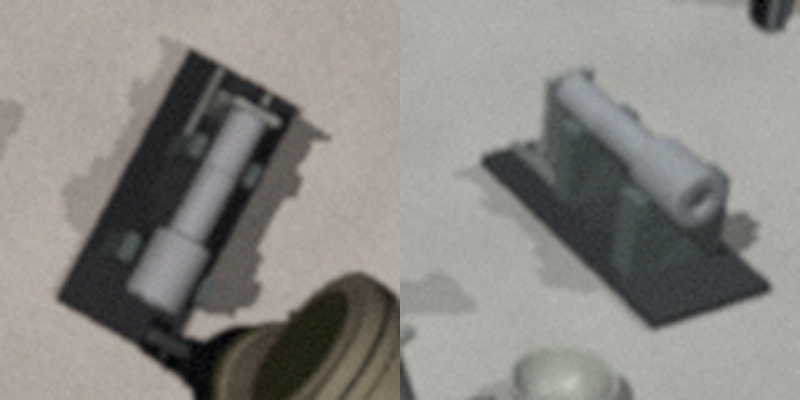

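The tube is still level in both notches, with its end against the stop plate at top crop (250,110). The robot is touching nothing, so I'll hand it in.

```bash
python3 -c "
from bench import manip
print(manip.finish_job())"
```

```text
the job is handed in; nothing more can be done
None
```

The collared tube lies level in both notches of the cradle with its closed end against the stop plate, which should hold the button fully in; the plain tube, bottle and dish were left alone, and the job was handed in at about 26 s.

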